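# Open the sash of the spark cabinet to its marked height

## Task

The sash of the high-voltage cabinet is shut and bolted. With the fingertips, push the bolt's yellow tab outwards until the bolt is fully drawn, then push the sash up from beneath its lip until the top of the lip is level with the tip of the red pointer, and leave it there with the bolt still drawn. Only push, never grip the lip or the tab, and leave the small things on the trolley where they are.

Things in the scene. Friction and masses are not known exactly. Their poses are not given: they have to be found in the camera images.
- cabinet: High-voltage demonstration cabinet, fixed, 340 wide (its y) x 150 deep (its x) x 462 mm high: grey plinth 75 mm high, aluminium front posts 52 mm wide, clear panes, an electrode stand inside. Origin: centre of its underside on the trolley. Its front faces its own -x, +y is left seen from the robot, z up. The front faces of posts and plinth lie at its x = -75 mm.
- sash (a joint): Height of the sliding sash above shut, m: 0 shut, 0.17 highest. Clear pane in an aluminium frame, hung on counterweights hidden in the posts: it takes about 1.5 to 4 N to push up or down and stays where it is left. While the bolt is shut it can rise only about 2 mm.
- lip (a point): Middle of the lip's front edge, level with the lip's top (black pad). The lip is a shelf along the sash's foot, 14 mm thick (11 at the front edge), 224 wide, sticking out 39 mm before the posts and plinth (46 from the sash frame), free beneath: shut, its top is 104 mm and its underside 90 mm up. Fingers tilted forward 30 to 50 degrees push it up by its lower front edge.
- bolt (a joint): Draw of the slide bolt, m: 0 shut (its 12 mm steel nose lies 17 mm over the lip's left end), 0.028 fully drawn at its stop (nose clear of the lip by 11 mm); it moves along the cabinet's +y (outwards, to the left), takes about 3 N and stays where it is left.
- tab (a point): Point on the yellow tab of the bolt: on its inner face (the face to push, towards the sash's middle), middle of its front edge. The tab is an upright plate reaching 41 mm back from here along the cabinet's +x, 20 mm up and 20 down, 9 mm thick (to +y). Its inner face is free over the front 30 mm; behind that are the bolt and its staple. The shut sash's lip top is 30 mm below this point.
- mark (a point): Tip of the red pointer clamped on the scale of the right-hand post: the height to which the lip's top is to be raised. It stands beside the lip's right end and does not move by itself.
- battery: 9 V block battery standing on the trolley, 18 x 27 x 47 mm high; origin centre of its underside.
- clamp: Spare metal cross clamp on the trolley, 64 x 66 x 66 mm high; origin centre of its underside.
- tape: Black roll of tape lying on the trolley, 62 mm across, 19 mm high; origin centre of its underside.
- adapter: Small red coupling piece on the trolley, 13 x 40 x 13 mm; origin centre of its underside.

How it is judged:
By the outcome, as a careful person would: the job done as asked, in the order asked, and still so for the second after the job is handed in, with the robot touching nothing.
It also fails if it takes over 43 s, if anything falls off the work surface, if the arm or the gripper's body presses on something with over 40 N, if the wrist force passes 120 N, or if a joint passes its speed limit or range.

## Robot

A 6-joint arm with a two-finger parallel gripper is mounted at the origin on a cart in front of the work surface, level with it; the furniture and walls round the work are solid. World frame = base frame: x ahead of the robot, y to its left, z up, the work surface at z = 0. Lengths are in m, angles in rad, forces in N, time in s.
With the tool pointing down it reaches from about 0.35 to 0.925 m from the base axis. Payload 6.4 kg.
Tool frame: the origin (TCP) lies at the very end of the fingers, on their centre line; the grasp point (between the pads) lies 19 mm behind it; z points along the fingers, y is the line along which they close (so a half turn about z gives the same grasp; the last joint's range is limited). The gripper opens to 85 mm and grips with 20 to 120 N. Pads are 22 mm wide; open, the fingers measure 114 mm over their backs; the gripper's body (76 mm by 85 mm) begins 54 mm behind the grasp point. The pads swing forward as they close: fully open they stand 13 mm farther back than shut.
Start: joints at [-1.489, 0.245, 1.558, -0, 1.339, -0.174], TCP at [0.164, -0.629, 0.231] pointing down, gripper open.
Joint ranges: [-3.13, 3.13], [-1.02, 2.26], [0.13, 2.54], [-0.95, 4.09], [0.21, 2.88], [-2.74, 2.74]. Speed limits (rad/s): [2.57, 2.57, 3.14, 3.14, 3.14, 3.14].

## Interface

Orientations are given as a rotation vector (axis times angle).
In Python, from station import env gives the robot as it stands.
- The arm moves only by the tool jog_arm, never from a script. Its argument "series" is a list that holds one entry, the list of rows, each a list of 7 numbers: the shift along the world's x, y, z as a fraction of full scale, then the turn, a rotation vector about the world's x, y, z as a fraction of full scale, then the opening, from 0 (shut) to 1 (fully open). A call has 1 to 5 rows; each row shifts and turns the commanded pose from where the row before left it; what a row does not reach is not made up. Full scale, the value 1, is 0.02 m for a shift and 0.08 rad for a turn. A row lasts 1/12 s, in which the tool goes at most 41.7 mm and 7.16 degrees, less where a joint would pass 70% of its speed; a pose out of reach is approached as far as the arm can. A call with a number of a shift or a turn outside -1 to 1 is refused whole. A call with a gripper value outside its range is refused whole. The fingers move at their own pace and stop on an object; "newtons" is the grip in N (left out, the last holds). Time passes only in rows, so rows that do not move let the fingers close. It gives the time, the measured TCP pose, the force, the opening and the grip force at its end, in the units of the state.
- env.read_state(): the state, without advancing time (a new reading comes with each control period).
- env.snapshot(name): name is "side" or "top"; returns a dict with "image" (384x512x3 uint8, red, green, blue), "camera_matrix" (3x3 intrinsics, pixels), "R" (3x3) and "t" (3): a world point X has camera coordinates R X + t. Camera axes: x right, y down, z forward; pixel columns grow to the right and rows downward; lengths in m; the calibration is good to about 2 mm. A picture is of the moment at which its call begins. There is no depth.
- env.hand_in(): hands the job in; it is judged then, once.
Trained networks look in a picture, given as the dict that the camera call returned (one of the last four; its "shot" number tells which), for a name from the list of things; names that differ only in an ending like _2 or _b are one class to them, and where a whole thing is asked for, a point or a joint stands for the part that bears it (a point fixed in the world has none). Each returns a list of dicts, best first, with "conf" (0 to 1); they miss things now and then, are a little off and sometimes report something else, mostly with a low value. They report only what shows in the picture. A call takes as long as a camera call.
- env.silhouettes(picture, query): "pixels" (384x512 bool, what is visible of it).
- env.mark_of(picture, query): "position" ([x, y, z] in m, in the coordinates of the camera as it stood for that picture, good to about 4 mm: a listed point, or the origin of a listed thing).
The state is a dict: "clock": time; "joints": joint angles; "joint_vel": joint speeds; "joint_efforts": joint torques, N m; "ee_pos": TCP position; "eef_rot": TCP orientation; "contact_force": force on the tool from outside, world axes, zero at the start; "wrist_torque": the same for the moment, N m; "grip_width": finger opening in m; "grasp_force": force on a finger pad.
Only numpy, scipy, OpenCV 4.12 (cv2) and the standard library are available. Lean on these libraries where they do the work, as an engineer would, in place of code of your own. Each camera call takes 0.05 s, during which the arm holds its last target. There are 200 camera calls.

## Working session

There is one attempt and no reset: what is moved stays moved. The work goes in short steps, Python scripts to look and compute and a tool call to move; the robot and the scene stay as the last step left them, time stands still between calls to the robot, and variables do not carry over. Pictures are saved under pics/ and viewed, at most 11 in all, crops included, and the job is handed in when it is done.

Besides the shell and the picture viewer there is one more tool, called after "Request:" as name(argument=value, ...) on one line, values as JSON. jog_arm: Moves the arm, as the interface text tells. Shift numbers are shares of 0.02 m and turn numbers shares of 0.08 rad, none past 1 either way. Its arguments: {"type":"object","properties":{"series":{"type":"array","items":{"type":"array","items":{"type":"array","items":{"type":"number"}}}},"newtons":{"type":"number"}},"required":["series"]}

```bash
mkdir -p pics; cat > h.py <<'E'
import numpy as np, cv2
from station import env
from scipy.spatial.transform import Rotation as Ro
def w(p,x): return p["R"].T@(np.array(x)-p["t"])
def px(p,X):
    c=p["R"]@np.array(X)+p["t"]; u=p["camera_matrix"]@c; return u[:2]/u[2]
def tri(pa,ua,pb,ub):
    P=[p["camera_matrix"]@np.c_[p["R"],p["t"]] for p in (pa,pb)]
    X=cv2.triangulatePoints(P[0],P[1],np.array(ua,float).reshape(2,1),np.array(ub,float).reshape(2,1)); return (X[:3]/X[3]).ravel()
E
python3 - <<'E'
from h import *
s=env.read_state(); print({k:np.round(v,3) for k,v in s.items()})
P={n:env.snapshot(n) for n in("side","top")}
for n,p in P.items():
    cv2.imwrite(f"pics/{n}0.png",p["image"][:,:,::-1]); print(n,"cam at",w(p,[0,0,0]).round(3))
    for q in("cabinet","lip","tab","mark","battery","clamp","tape","adapter"):
        for d in env.mark_of(p,q)[:1]: x=w(p,d["position"]);print(q,round(d["conf"],2),x.round(4),px(p,x).round(1))
E
```

```text
{'clock': np.float64(0.0), 'joints': array([-1.489,  0.246,  1.559, -0.   ,  1.339, -0.174]), 'joint_vel': array([-0.001, -0.001,  0.001,  0.002, -0.   , -0.001]), 'joint_efforts': array([-0.0000e+00, -4.2951e+01, -3.2613e+01, -0.0000e+00,  5.0000e-03,
        0.0000e+00]), 'ee_pos': array([ 0.164, -0.628,  0.23 ]), 'eef_rot': array([-3.114, -0.4  , -0.   ]), 'contact_force': array([ 0.418,  0.049, -0.113]), 'wrist_torque': array([0.019, 0.008, 0.027]), 'grasp_force': np.float64(0.0), 'grip_width': np.float64(0.085)}
side cam at [1.11  0.125 0.642]
tab 0.54 [ 0.5463 -0.0311  0.1352] [309.3 240.3]
mark 0.52 [ 0.5438 -0.0261  0.137 ] [312.7 239.4]
tape 0.86 [0.5047 0.011  0.0014] [333.  287.2]
top cam at [-0.244 -0.112  1.004]
cabinet 0.87 [ 0.5791 -0.2022 -0.0009] [270. 188.]
lip 0.69 [ 0.4843 -0.1469  0.1067] [252.4 191.3]
tab 0.39 [ 0.4848 -0.1455  0.1041] [251.8 191.8]
battery 0.57 [ 0.3917 -0.2147  0.0004] [281.7 242.8]
clamp 0.72 [ 3.097e-01 -2.475e-01  1.000e-04] [298.4 269.8]
tape 0.55 [0.5025 0.0093 0.0025] [195.6 214. ]
adapter 0.43 [ 0.4149 -0.0818 -0.0018] [230.3 239.4]
```

```bash
python3 -c "
import cv2
a=cv2.imread('pics/top0.png')[90:310,140:410];b=cv2.imread('pics/side0.png')[100:330,150:420]
cv2.imwrite('pics/top0c.png',cv2.resize(a,None,fx=2.7,fy=2.7,interpolation=2));cv2.imwrite('pics/side0c.png',cv2.resize(b,None,fx=2.6,fy=2.6,interpolation=2))"
```

```text
(no output)
```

View pics/top0c.png

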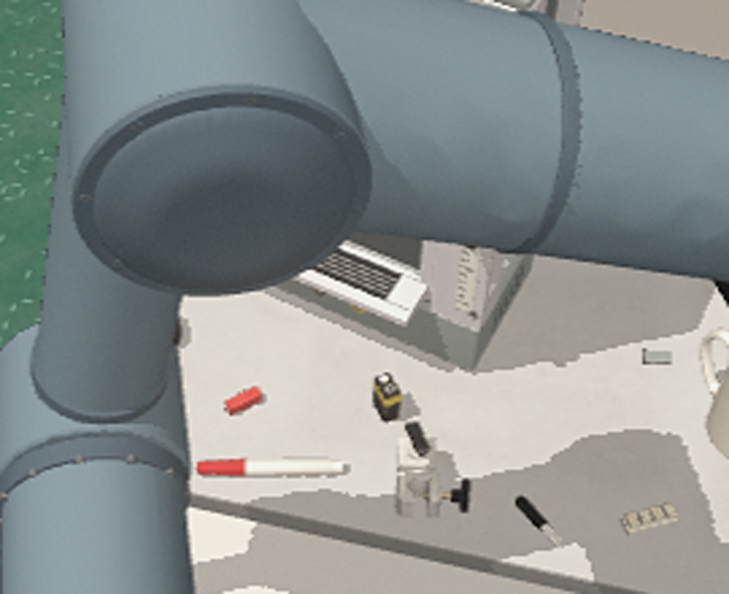

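View pics/side0c.png

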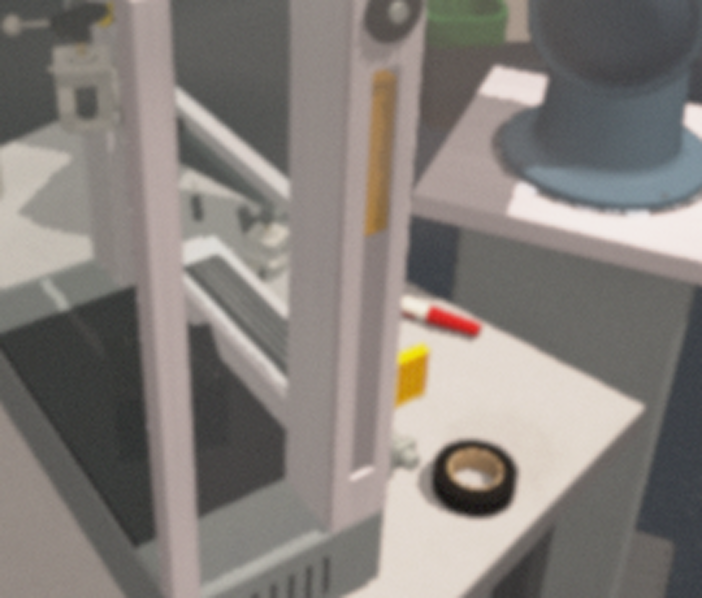

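The top view is mostly hidden by the arm. It shows the lip's right end at crop (415,300) and the plinth's front foot edge from (275,290) to (470,372). The side view shows the yellow tab at crop (412,375), sticking out beyond the left post, with the tape below it. I'll get the yaw and the tab from those pixels.

```bash
python3 - <<'E'
from h import *
P={n:env.snapshot(n) for n in("side","top")}
def ray(p,u,z):
    d=p["R"].T@np.linalg.inv(p["camera_matrix"])@np.array([u[0],u[1],1]); c=w(p,[0,0,0]); return c+d*(z-c[2])/d[2]
T=lambda c:(140+c[0]/2.7,90+c[1]/2.7); S=lambda c:(150+c[0]/2.6,100+c[1]/2.6)
a=ray(P["top"],T((290,297)),0);b=ray(P["top"],T((470,372)),0);print(a,b,"yaw",np.degrees(np.arctan2(-(a-b)[0],(a-b)[1])))
print("lip right front corner",ray(P["top"],T((408,322)),.104))
for c,z in(((429,346),.154),((427,385),.114),((397,358),.154),((397,405),.114)): print("tab",ray(P["side"],S(c),z).round(4))
for n,q in(("top","cabinet"),("top","tape"),("top","battery"),("side","sash"),("side","bolt"),("side","tab")):
    for d in env.silhouettes(P[n],q)[:1]:
        m=d["pixels"];v,u=np.nonzero(m);print(n,q,round(d["conf"],2),m.sum(),u.min(),u.max(),v.min(),v.max())
E
```

```text
[ 0.54065592 -0.13492534  0.        ] [ 0.43170098 -0.30611591  0.        ] yaw -32.47488192784734
lip right front corner [ 0.42124139 -0.23824387  0.104     ]
tab [ 0.5463 -0.0226  0.154 ]
tab [ 0.5381 -0.0235  0.114 ]
tab [ 0.5655 -0.0371  0.154 ]
tab [ 0.5641 -0.035   0.114 ]
top cabinet 0.83 8703 244 363 16 226
top battery 0.54 158 277 288 228 245
side tab 0.76 350 301 315 232 280
```

Cabinet yaw is about -32.5°, its centre is near (0.583,-0.203), and the tab's inner front edge is near (0.537,-0.031). These agree with the given sizes. Next I swing in front of the cabinet with the gripper shut and turn the tool to match.

Request:
jog_arm(series=[[[0.3,0.9,0,0,0,-0.52,0],[0.3,0.9,0,0,0,-0.52,0],[0.3,0.9,0,0,0,-0.52,0],[0.3,0.9,0,0,0,-0.52,0],[0.3,0.9,0,0,0,-0.52,0]]])

```text
clock: 1.72
ee_pos: [0.1947, -0.538, 0.2313]
eef_rot: [3.141, 0.072, 0.0]
contact_force: [0.3, 0.3, 0.1]
grip_width: 0.026
grasp_force: 0.0
```

Request:
jog_arm(series=[[[0.3,0.9,0,0,0,-0.52,0],[0.3,0.9,0,0,0,-0.52,0],[0.3,0.9,0,0,0,-0.52,0],[0.3,0.9,0,0,0,-0.52,0],[0.3,0.9,0,0,0,-0.52,0]]])

```text
clock: 2.13
ee_pos: [0.2247, -0.448, 0.2314]
eef_rot: [3.131, -0.255, 0.0]
contact_force: [-0.1, -0.1, 0.3]
grip_width: 0.0003
grasp_force: 0.0
```

Request:
jog_arm(series=[[[0.3,0.9,0,0,0,-0.52,0],[0.3,0.9,0,0,0,-0.52,0],[0.3,0.9,0,0,0,-0.52,0],[0.3,0.9,0,0,0,-0.52,0],[0.3,0.9,0,0,0,-0.52,0]]])

```text
clock: 2.55
ee_pos: [0.2547, -0.358, 0.2314]
eef_rot: [3.088, -0.578, 0.0]
contact_force: [0.8, 0.8, 0.1]
grip_width: 0.0003
grasp_force: 0.0
```

Request:
jog_arm(series=[[[0.3,0.9,0,0,0,-0.52,0],[0.3,0.9,0,0,0,-0.52,0],[0.3,0.9,0,0,0,-0.52,0],[0.3,0.9,0,0,0,-0.52,0],[0.3,0.9,0,0,0,-0.52,0]]])

```text
clock: 2.97
ee_pos: [0.2847, -0.268, 0.2315]
eef_rot: [3.011, -0.896, 0.001]
contact_force: [-0.2, 1.2, -0.2]
grip_width: -0.0003
grasp_force: 0.0
```

Request:
jog_arm(series=[[[0.55,1,0,-0.44,-0.69,0,0],[0.55,1,0,-0.44,-0.69,0,0],[0.55,1,0,-0.44,-0.69,0,0],[0.55,1,0,-0.44,-0.69,0,0]]])

```text
clock: 3.3
ee_pos: [0.3289, -0.1882, 0.2316]
eef_rot: [2.918, -0.866, 0.391]
contact_force: [0.4, -0.1, -0.4]
grip_width: -0.0001
grasp_force: 0.0
```

Request:
jog_arm(series=[[[0.55,1,0,-0.44,-0.69,0,0],[0.55,1,0,-0.44,-0.69,0,0],[0.55,1,0,-0.44,-0.69,0,0],[0.55,1,0,-0.44,-0.69,0,0]]])

```text
clock: 3.63
ee_pos: [0.3728, -0.1082, 0.232]
eef_rot: [2.781, -0.826, 0.755]
contact_force: [-0.1, 0.5, 0.3]
grip_width: -0.0
grasp_force: 0.0
```

Request:
jog_arm(series=[[[0.55,1,0,-0.44,-0.69,0,0],[0.55,1,0,-0.44,-0.69,0,0],[0.55,1,0,-0.44,-0.69,0,0],[0.55,1,0,-0.44,-0.69,0,0]]])

```text
clock: 3.97
ee_pos: [0.4157, -0.0296, 0.2321]
eef_rot: [2.612, -0.774, 1.083]
contact_force: [0.3, -1.9, 0.6]
grip_width: 0.0005
grasp_force: 0.0
```

```bash
cat > look.py <<'E'
import sys
from h import *
k=sys.argv[1]; s=env.read_state(); R=Ro.from_rotvec(s["eef_rot"]).as_matrix()
print("tcp",s["ee_pos"].round(4),"axis",R[:,2].round(3),"ty",R[:,1].round(3),"F",s["contact_force"].round(1),"q",s["joints"].round(2))
P={n:env.snapshot(n) for n in("side","top")}; M=[]
for n,p in P.items():
    print(n,"tcp px",px(p,s["ee_pos"]).round(1))
    for q in("cabinet","lip","tab","mark"):
        for d in env.mark_of(p,q)[:1]: x=w(p,d["position"]);print(q,round(d["conf"],2),x.round(4),px(p,x).round(1))
b=P["side"]["image"][100:330,150:420];a=P["top"]["image"][110:260,170:350]
a=cv2.resize(a,(720,600),interpolation=2);b=cv2.resize(b,(702,598),interpolation=2)
cv2.imwrite(f"pics/top{k}.png",a[:,:,::-1]);cv2.imwrite(f"pics/side{k}.png",b[:,:,::-1])
E
python3 look.py 1
```

```text
tcp [ 0.4157 -0.0296  0.2321] axis [ 0.596 -0.379 -0.708] ty [-0.542 -0.84  -0.007] F [ 0.3 -1.9  0.6] q [-0.18 -0.81  2.53 -0.42  0.72  2.18]
side tcp px [338.1 153.9]
top tcp px [200.9 183.1]
cabinet 0.84 [ 0.5801 -0.2035 -0.005 ] [270.4 188.7]
lip 0.64 [ 0.488  -0.1411  0.1067] [250.  190.3]
tab 0.53 [ 0.5455 -0.0304  0.1377] [205.2 168.2]
mark 0.42 [ 0.4494 -0.2545  0.2178] [298.9 169.6]
```

View pics/top1.png

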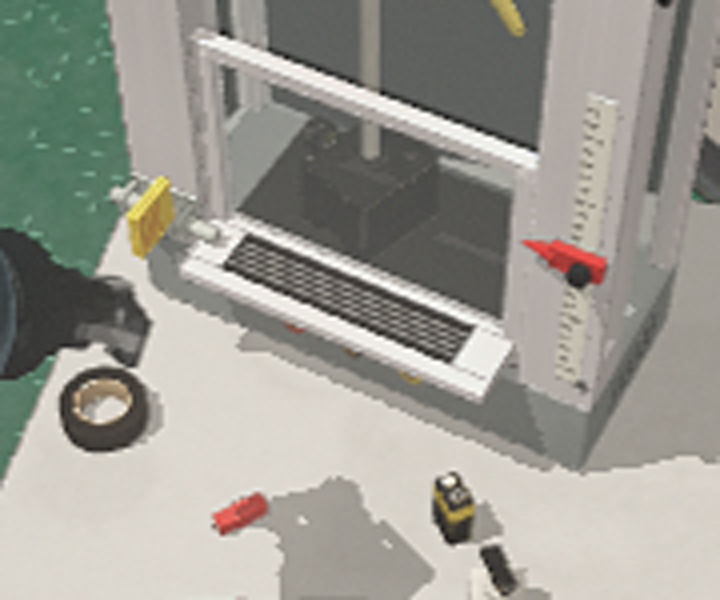

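The top view now shows the tab's inner front edge at crop (134,232). The lip's top front corners are at (183,265) and (480,388), the plinth's front foot corner is at (577,470), and the red pointer tip is at (524,243). I'll fit the cabinet pose to these.

```bash
python3 - <<'E'
from h import *
from scipy.optimize import least_squares
p=env.snapshot("top")
C=lambda c:np.array([170+c[0]/4,110+c[1]/4])
obs=[((-.075,-.17,0),(577,470)),((-.075,-.17,.075),(588,408)),((-.114,-.112,.104),(480,388)),((-.114,.112,.104),(183,265)),((-.072,-.112,.104),(513,345))]
def W(v,c): return np.r_[v[:2]+Ro.from_euler('z',v[2]).as_matrix()[:2,:2]@np.array(c[:2]),c[2]]
f=least_squares(lambda v:np.concatenate([px(p,W(v,c))-C(u) for c,u in obs]),[.583,-.203,-.567],loss='soft_l1',f_scale=1)
v=f.x;print(v,np.degrees(v[2]));print(np.array([px(p,W(v,c))-C(u) for c,u in obs]).round(2))
for x in(-.08,-.0836,-.088):
    g=least_squares(lambda a:px(p,W(v,(x,a[0],a[1])))-C((524,243)),[-.115,.21]);print("mark x",x,"y,z",g.x.round(4))
g=least_squares(lambda a:px(p,W(v,(a[0],a[1],.134)))-C((134,232)),[-.12,.12]);print("tab cab",g.x.round(4),W(v,(*g.x,.134)).round(4))
np.save("v.npy",v)
E
```

```text
[ 0.58375701 -0.20503915 -0.57088985] -32.70957873913562
[[ 0.53  1.14]
 [ 0.37 -0.12]
 [ 0.58  0.32]
 [-2.17 -0.72]
 [-0.48 -0.67]]
mark x -0.08 y,z [-0.1173  0.2091]
mark x -0.0836 y,z [-0.1186  0.2134]
mark x -0.088 y,z [-0.1203  0.2186]
tab cab [-0.1253  0.1326] [ 0.55   -0.0258  0.134 ]
```

View pics/side1.png

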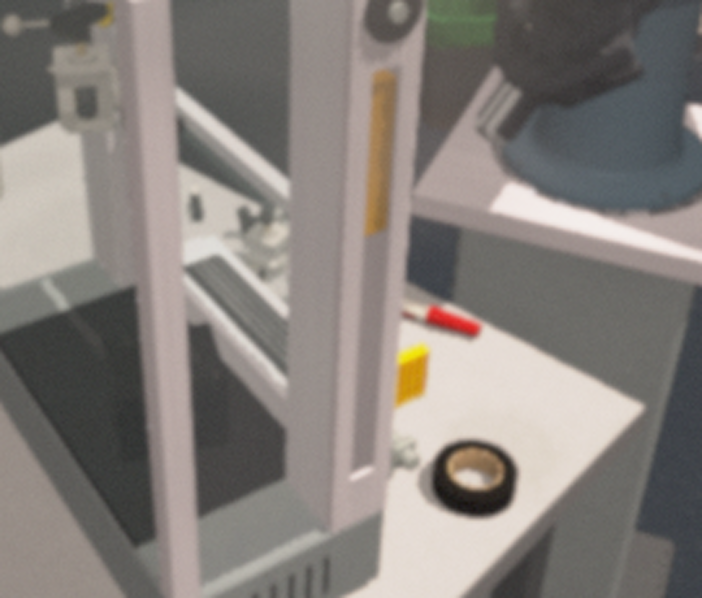

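Request:
jog_arm(series=[[[0.85,-0.26,-0.71,0,0,0,0],[0.85,-0.26,-0.71,0,0,0,0],[0.85,-0.26,-0.71,0,0,0,0],[0.85,-0.26,-0.71,0,0,0,0]]])

```text
clock: 4.85
ee_pos: [0.4842, -0.0529, 0.1742]
eef_rot: [2.613, -0.777, 1.076]
contact_force: [1.2, -0.4, 0.2]
grip_width: 0.0001
grasp_force: 0.0
```

Request:
jog_arm(series=[[[0.85,-0.26,-0.71,0,0,0,0],[0.85,-0.26,-0.71,0,0,0,0],[0.85,-0.26,-0.71,0,0,0,0],[0,0,0,0,0,0,0]]])

```text
clock: 5.18
ee_pos: [0.5345, -0.069, 0.1282]
eef_rot: [2.615, -0.778, 1.065]
contact_force: [0.6, 0.7, 0.1]
grip_width: 0.0001
grasp_force: 0.0
```

```bash
python3 look.py 2
```

```text
tcp [ 0.5345 -0.069   0.1282] axis [ 0.586 -0.379 -0.716] ty [-0.546 -0.838 -0.003] F [0.6 0.7 0.1] q [-0.22 -0.14  2.32 -0.84  0.33  2.64]
side tcp px [290.3 233.2]
tab 0.86 [ 0.5414 -0.0324  0.1344] [309.5 238.7]
top tcp px [220.6 172.9]
cabinet 0.94 [ 0.5813 -0.2042 -0.0012] [270.6 187.5]
lip 0.96 [ 0.4839 -0.1452  0.1084] [251.7 191. ]
tab 0.65 [ 0.3068 -0.2453 -0.002 ] [297.6 271.3]
mark 0.71 [ 0.4477 -0.2518  0.2196] [297.9 169.7]
```

View pics/top2.png

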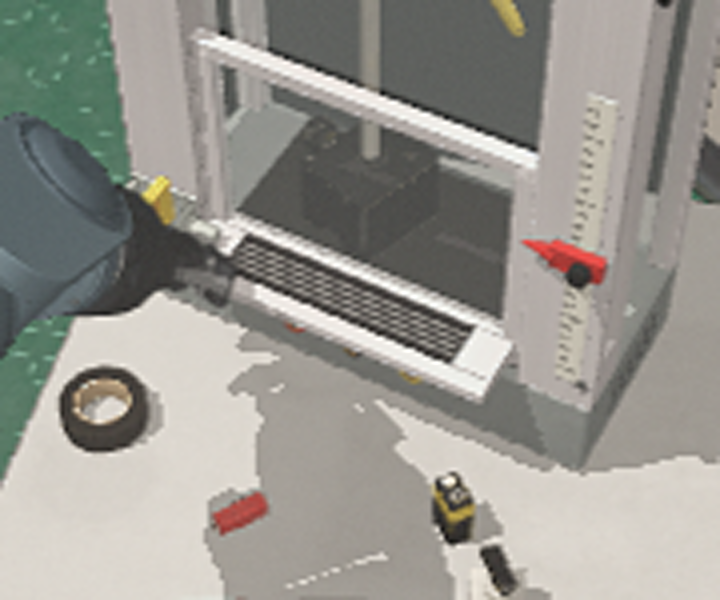

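The fingertips are at crop (205,265), to the right of the yellow tab (160,200) and above the lip's left end. Joint 6 is close to its limit, so I'll tilt the tool back 15° and then push outwards.

Request:
jog_arm(series=[[[0,0,0.05,0.44,0.69,0,0],[0,0,0.05,0.44,0.69,0,0],[0,0,0.05,0.44,0.69,0,0],[0,0,0.05,0.44,0.69,0,0]]])

```text
clock: 6.02
ee_pos: [0.5341, -0.0675, 0.1363]
eef_rot: [2.782, -0.825, 0.749]
contact_force: [-0.1, -0.8, -0.1]
grip_width: 0.0001
grasp_force: 0.0
```

Request:
jog_arm(series=[[[0.27,0.42,0,0,0,0,0],[0.27,0.42,0,0,0,0,0]]])

```text
clock: 6.18
ee_pos: [0.546, -0.0517, 0.1372]
eef_rot: [2.777, -0.828, 0.755]
contact_force: [-0.1, -0.1, 0.7]
grip_width: 0.0001
grasp_force: 0.0
```

Request:
jog_arm(series=[[[0.27,0.42,0,0,0,0,0]]])

```text
clock: 6.27
ee_pos: [0.5509, -0.0429, 0.1365]
eef_rot: [2.778, -0.826, 0.754]
contact_force: [-0.2, -4.3, 0.9]
grip_width: 0.0002
grasp_force: 1.4
```

```bash
cat > st.py <<'E'
from h import *
s=env.read_state(); v=np.load("v.npy"); Rz=Ro.from_euler('z',-v[2]).as_matrix()
R=Ro.from_rotvec(s["eef_rot"]).as_matrix()
print("cab tcp",(Rz@(s["ee_pos"]-np.r_[v[:2],0])).round(4),"axis",(Rz@R[:,2]).round(3),"ty",(Rz@R[:,1]).round(3),"Fcab",(Rz@s["contact_force"]).round(1),"q",s["joints"].round(2),s["clock"])
E
python3 st.py
```

```text
cab tcp [-0.1153  0.1186  0.1365] axis [ 0.505 -0.002 -0.863] ty [-0.007 -1.    -0.002] Fcab [ 2.1 -3.7  0.9] q [-0.2  -0.08  2.16 -0.34  0.59  2.19] 6.2667
```

Contact shows as about 4 N. Next I draw the bolt.

Request:
jog_arm(series=[[[0.27,0.42,0,0,0,0,0],[0.27,0.42,0,0,0,0,0]]])

```text
clock: 6.43
ee_pos: [0.5617, -0.0261, 0.1364]
eef_rot: [2.777, -0.825, 0.754]
contact_force: [-0.5, -3.1, -0.2]
grip_width: 0.0001
grasp_force: 1.4
```

Request:
jog_arm(series=[[[0.16,0.25,0,0,0,0,0]]])

```text
clock: 6.52
ee_pos: [0.5636, -0.0229, 0.136]
eef_rot: [2.774, -0.822, 0.746]
contact_force: [-15.7, -36.3, 9.6]
grip_width: -0.0
grasp_force: 19.2
```

```bash
python3 st.py
```

```text
cab tcp [-0.1153  0.1423  0.136 ] axis [ 0.503 -0.009 -0.864] ty [-0.007 -1.     0.006] Fcab [  6.5 -39.    9.6] q [-0.14 -0.04  2.13 -0.39  0.61  2.27] 6.5167
```

The stop is reached (force rises to 39 N after about 27 mm of travel). Next I back off, retreat and look.

Request:
jog_arm(series=[[[-0.54,-0.84,0,0,0,0,0]]])

```text
clock: 6.6
ee_pos: [0.5549, -0.0372, 0.1367]
eef_rot: [2.779, -0.821, 0.754]
contact_force: [0.3, 0.2, -0.2]
grip_width: -0.0002
grasp_force: 0.0
```

Request:
jog_arm(series=[[[-0.99,0.19,-0.2,0,0,0,0],[-0.99,0.19,-0.2,-0.44,-0.69,0,0],[-0.99,0.19,-0.2,-0.44,-0.69,0,0],[-0.99,0.19,-0.2,-0.44,-0.69,0,0],[0,0,0,-0.44,-0.69,0,0]]])

```text
clock: 7.02
ee_pos: [0.468, -0.0249, 0.121]
eef_rot: [2.616, -0.761, 1.076]
contact_force: [-0.0, 0.4, -1.2]
grip_width: 0.0001
grasp_force: 0.0
```

```bash
python3 look.py 3; python3 st.py
```

```text
tcp [ 0.468  -0.0249  0.121 ] axis [ 0.594 -0.377 -0.711] ty [-0.536 -0.844 -0.   ] F [-0.   0.4 -1.2] q [-0.13 -0.32  2.48 -0.89  0.39  2.74]
side tcp px [326.1 221. ]
tab 0.83 [ 0.557  -0.0059  0.1337] [321.7 249.2]
top tcp px [203.7 196. ]
cabinet 0.87 [ 0.5813 -0.2017 -0.0022] [269.8 187.8]
lip 0.54 [ 0.4482 -0.2537  0.2179] [298.6 170. ]
tab 0.55 [ 0.5593 -0.007   0.1386] [196.  164.6]
mark 0.58 [ 0.4489 -0.2555  0.2188] [299.4 169.4]
cab tcp [-0.1896  0.0904  0.1249] axis [ 0.705  0.004 -0.709] ty [-0.002 -1.    -0.007] Fcab [ 0.1 -0.  -0.4] q [-0.14 -0.31  2.47 -0.89  0.39  2.74] 7.5167
```

View pics/top3.png

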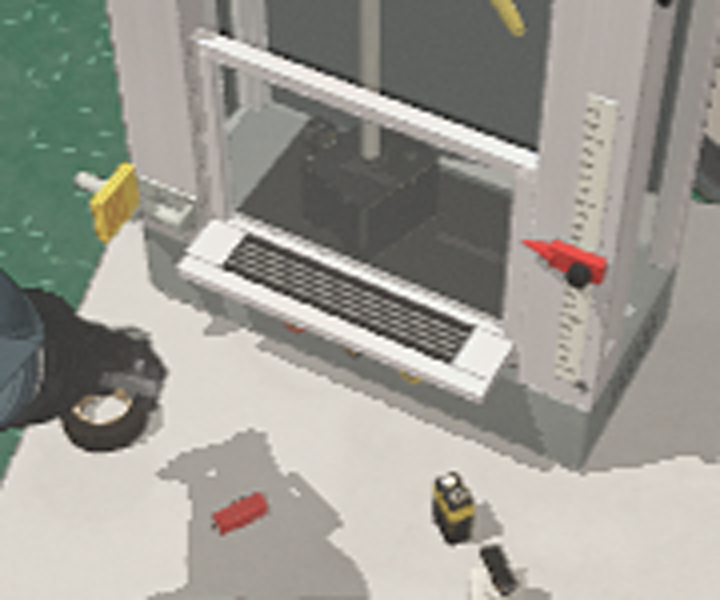

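The top view shows the bolt drawn: the tab has moved to crop (115,203), about 30 mm, and its nose is clear of the lip. Joint 6 is at its limit, so I'll roll the tool back by 90° on the way to below the lip.

Request:
jog_arm(series=[[[-0.07,-0.22,-0.16,-0.59,0.37,0.71,0],[-0.07,-0.22,-0.16,-0.59,0.37,0.71,0],[-0.07,-0.22,-0.16,-0.59,0.37,0.71,0],[-0.07,-0.22,-0.16,-0.59,0.37,0.71,0],[-0.07,-0.22,-0.16,-0.59,0.37,0.71,0]]])

```text
clock: 7.93
ee_pos: [0.4655, -0.0486, 0.1084]
eef_rot: [2.609, -0.225, 0.962]
contact_force: [-0.2, 0.7, 0.1]
grip_width: 0.0004
grasp_force: 0.0
```

```bash
python3 st.py
```

```text
cab tcp [-0.184   0.0678  0.1084] axis [ 0.706  0.007 -0.708] ty [ 0.278 -0.923  0.268] Fcab [-0.6  0.5  0.1] q [-0.21 -0.31  2.5  -0.9   0.31  2.31] 7.9333
```

Request:
jog_arm(series=[[[-0.04,-0.24,-0.16,-0.59,0.37,0.71,0],[-0.04,-0.24,-0.16,-0.59,0.37,0.71,0],[-0.04,-0.24,-0.16,-0.59,0.37,0.71,0],[-0.04,-0.24,-0.16,-0.59,0.37,0.71,0],[-0.04,-0.24,-0.16,-0.59,0.37,0.71,0]]])

```text
clock: 8.35
ee_pos: [0.4616, -0.0727, 0.0924]
eef_rot: [2.517, 0.287, 0.82]
contact_force: [0.4, -1.2, -0.1]
grip_width: 0.0001
grasp_force: 0.0
```

Request:
jog_arm(series=[[[-0.04,-0.24,-0.16,-0.59,0.37,0.71,0],[-0.04,-0.24,-0.16,-0.59,0.37,0.71,0],[-0.04,-0.24,-0.16,-0.59,0.37,0.71,0],[-0.04,-0.24,-0.16,-0.59,0.37,0.71,0],[-0.04,-0.24,-0.16,-0.59,0.37,0.71,0]]])

```text
clock: 8.77
ee_pos: [0.4576, -0.0872, 0.0865]
eef_rot: [2.349, 0.75, 0.635]
contact_force: [0.5, 0.6, 0.2]
grip_width: 0.0001
grasp_force: 0.0
```

Request:
jog_arm(series=[[[-0.04,-0.24,-0.16,-0.59,0.37,0.71,0],[-0.04,-0.24,-0.16,-0.59,0.37,0.71,0],[-0.04,-0.24,-0.16,-0.59,0.37,0.71,0],[-0.04,-0.24,-0.16,-0.59,0.37,0.71,0],[-0.04,-0.24,-0.16,-0.4,0.25,0.5,0]]])

```text
clock: 9.18
ee_pos: [0.454, -0.0991, 0.0835]
eef_rot: [2.131, 1.14, 0.445]
contact_force: [-0.4, -0.3, 0.1]
grip_width: 0.0001
grasp_force: 0.0
```

```bash
python3 st.py
```

```text
cab tcp [-0.1664  0.0191  0.0835] axis [ 0.697 -0.027 -0.717] ty [ 0.717 -0.006  0.697] Fcab [-0.2 -0.4  0.1] q [-0.37 -0.26  2.52 -0.95  0.21  1.09] 9.1833
```

Request:
jog_arm(series=[[[-0.18,-0.28,-0.2,0.44,0.69,0,0],[-0.18,-0.28,-0.4,0.44,0.69,0,0],[-0.18,-0.28,-0.6,0.44,0.69,0,0],[0,0,0,0,0,0,0]]])

```text
clock: 9.52
ee_pos: [0.446, -0.1139, 0.0645]
eef_rot: [2.253, 1.197, 0.363]
contact_force: [1.1, -0.2, 0.2]
grip_width: -0.0003
grasp_force: 0.0
```

```bash
python3 st.py
```

```text
cab tcp [-0.1651  0.0023  0.0645] axis [ 0.588 -0.035 -0.808] ty [ 0.808 -0.012  0.589] Fcab [1.  0.4 0.2] q [-0.43 -0.22  2.48 -0.43  0.28  0.54] 9.5167
```

Request:
jog_arm(series=[[[0.66,-0.42,-0.2,0,0,0,0],[0.66,-0.42,-0.15,0,0,0,0],[0.66,-0.42,0,0,0,0,0],[0,0,0,0,0,0,0]]])

```text
clock: 9.85
ee_pos: [0.487, -0.1391, 0.0582]
eef_rot: [2.249, 1.197, 0.365]
contact_force: [-0.0, -0.6, 0.8]
grip_width: -0.0
grasp_force: 0.0
```

Request:
jog_arm(series=[[[0,0,0.4,0,0,0,0],[0,0,0.4,0,0,0,0]]])

```text
clock: 10.02
ee_pos: [0.4838, -0.1372, 0.0724]
eef_rot: [2.252, 1.2, 0.362]
contact_force: [-0.6, 0.4, 0.2]
grip_width: -0.0001
grasp_force: 0.0
```

```bash
python3 st.py
```

```text
cab tcp [-0.1208  0.0031  0.0724] axis [ 0.587 -0.035 -0.809] ty [ 0.809 -0.009  0.588] Fcab [-0.7  0.   0.2] q [-0.45 -0.12  2.38 -0.4   0.28  0.49] 10.0167
```

Request:
jog_arm(series=[[[0.1,-0.06,0.4,0,0,0,0],[0.1,-0.06,0.4,0,0,0,0]]])

```text
clock: 10.18
ee_pos: [0.4843, -0.1377, 0.0854]
eef_rot: [2.259, 1.203, 0.355]
contact_force: [-9.6, 11.0, -4.5]
grip_width: -0.0001
grasp_force: 6.9
```

```bash
python3 st.py
```

```text
cab tcp [-0.1201  0.0029  0.0854] axis [ 0.58  -0.037 -0.814] ty [ 0.814 -0.01   0.581] Fcab [-14.1   4.1  -4.5] q [-0.45 -0.15  2.37 -0.34  0.33  0.44] 10.1833
```

Request:
jog_arm(series=[[[0,0,0.4,0,0,0,0],[0,0,0.4,0,0,0,0]]])

```text
clock: 10.35
ee_pos: [0.4842, -0.1375, 0.1009]
eef_rot: [2.259, 1.203, 0.355]
contact_force: [-5.7, 4.9, -4.5]
grip_width: -0.0002
grasp_force: 4.2
```

```bash
python3 look.py 4; python3 st.py
```

```text
tcp [ 0.4842 -0.1375  0.1009] axis [ 0.468 -0.344 -0.814] ty [ 0.68  -0.448  0.58 ] F [-5.7  4.9 -4.5] q [-0.45 -0.19  2.37 -0.3   0.37  0.4 ]
side tcp px [265.1 218.7]
top tcp px [248.8 193. ]
cabinet 0.97 [ 0.582  -0.203  -0.0014] [270.2 187.4]
lip 0.66 [ 0.4842 -0.1448  0.1336] [251.4 184.6]
tab 0.61 [ 0.5582 -0.0074  0.1356] [196.3 165.7]
mark 0.63 [ 0.4504 -0.2562  0.217 ] [299.6 169.5]
cab tcp [-0.1201  0.003   0.1011] axis [ 0.58  -0.037 -0.813] ty [ 0.814 -0.009  0.581] Fcab [-12.6   0.8   1.6] q [-0.45 -0.19  2.37 -0.31  0.37  0.4 ] 10.85
```

View pics/top4.png

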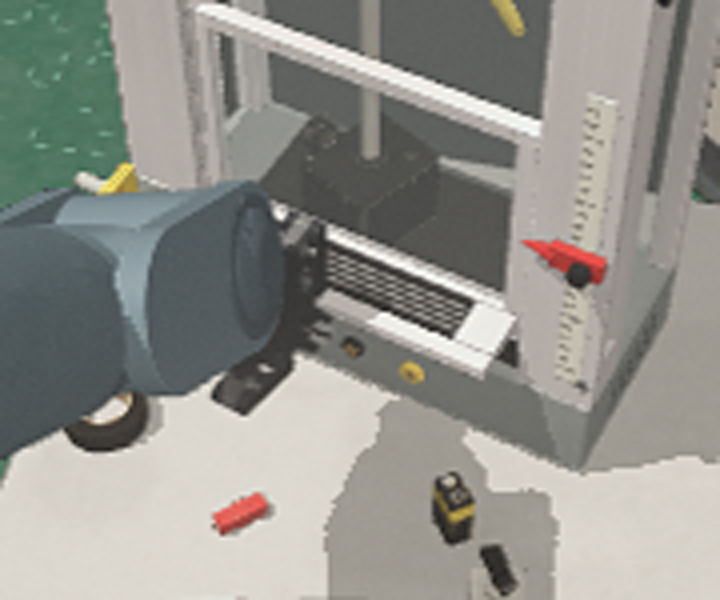

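The lip is rising; its right front corner is now at crop (485,375), and the bolt is still drawn. I'll raise it most of the remaining way, then measure.

Request:
jog_arm(series=[[[0,0,0.4,0,0,0,0],[0,0,0.5,0,0,0,0],[0,0,0.5,0,0,0,0],[0,0,0.5,0,0,0,0]]])

```text
clock: 11.18
ee_pos: [0.4837, -0.1376, 0.138]
eef_rot: [2.261, 1.204, 0.353]
contact_force: [-7.1, 5.3, -3.4]
grip_width: -0.0002
grasp_force: 4.6
```

Request:
jog_arm(series=[[[0,0,0.5,0,0,0,0],[0,0,0.5,0,0,0,0],[0,0,0.3,0,0,0,0],[0,0,0,0,0,0,0]]])

```text
clock: 11.52
ee_pos: [0.4839, -0.1377, 0.1647]
eef_rot: [2.261, 1.203, 0.352]
contact_force: [-14.6, 8.3, 1.0]
grip_width: -0.0001
grasp_force: 8.3
```

```bash
python3 look.py 5; python3 st.py; python3 - <<'E'
from h import *
p=env.snapshot("top"); a=cv2.resize(p["image"][140:215,255:345],(720,600),interpolation=2)
cv2.imwrite("pics/zoom5.png",a[:,:,::-1])
E
```

```text
tcp [ 0.4839 -0.1377  0.1647] axis [ 0.466 -0.344 -0.815] ty [ 0.681 -0.449  0.579] F [-14.6   8.3   1. ] q [-0.45 -0.33  2.34 -0.21  0.54  0.3 ]
side tcp px [265.6 190.9]
tab 0.71 [ 0.5571 -0.0084  0.1301] [320.1 250.5]
top tcp px [248.2 176.7]
cabinet 0.88 [ 0.5822 -0.2052 -0.0013] [270.9 187.3]
lip 0.6 [ 0.4857 -0.1442  0.1892] [250.6 169.3]
mark 0.5 [ 0.4498 -0.2552  0.218 ] [299.2 169.4]
cab tcp [-0.1205  0.0027  0.1639] axis [ 0.578 -0.038 -0.815] ty [ 0.815 -0.01   0.579] Fcab [-15.7  -0.5   1.8] q [-0.45 -0.33  2.34 -0.21  0.54  0.3 ] 12.0167
```

View pics/zoom5.png

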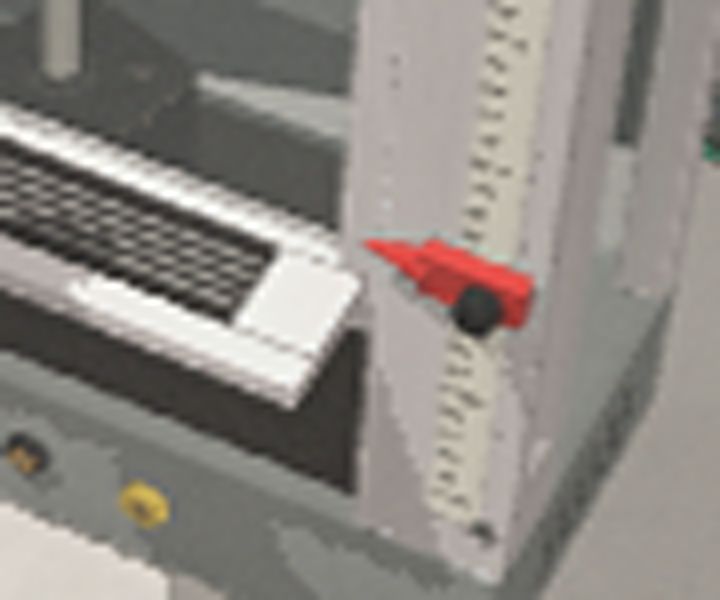

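The zoom shows the lip's right end below the pointer: front top corner about (290,390), back right corner about (360,283), pointer tip (363,243). I'll work out both heights.

```bash
python3 - <<'E'
from h import *
from scipy.optimize import least_squares
p=env.snapshot("top");v=np.load("v.npy")
def W(c): return np.r_[v[:2]+Ro.from_euler('z',v[2]).as_matrix()[:2,:2]@np.array(c[:2]),c[2]]
C=lambda c:np.array([255+c[0]/8,140+c[1]/8])
for z in(.18,.185,.19,.195): print(z,[((px(p,W(c))-[255,140])*8).round(0) for c in((-.114,-.112,z),(-.072,-.112,z))])
print([((px(p,W(c))-[170,110])*4).round(0) for c in((-.114,-.112,.104),(-.072,-.112,.104))],"shut obs 480,388 / 513,345")
for x in(-.078,-.081,-.084,-.087,-.09):
    g=least_squares(lambda a:px(p,W((x,a[0],a[1])))-C((363,243)),[-.115,.21]);print("tip x",x,g.x.round(4))
m=[]
for i in range(3):
    q=env.snapshot("top")
    for k in("lip","mark"):
        for d in env.mark_of(q,k)[:1]: X=w(q,d["position"]);print(k,(Ro.from_euler('z',-v[2]).as_matrix()@(X-np.r_[v[:2],0])).round(4))
E
```

```text
0.18 [array([297., 382.]), array([357., 287.])]
0.185 [array([297., 371.]), array([358., 276.])]
0.19 [array([298., 361.]), array([359., 265.])]
0.195 [array([299., 349.]), array([360., 254.])]
[array([482., 389.]), array([511., 342.])] shut obs 480,388 / 513,345
tip x -0.078 [-0.1149  0.2072]
tip x -0.081 [-0.116   0.2107]
tip x -0.084 [-0.1171  0.2143]
tip x -0.087 [-0.1183  0.2179]
tip x -0.09 [-0.1194  0.2215]
lip [-0.1163 -0.0025  0.1881]
mark [-0.0847 -0.1157  0.2158]
lip [-0.1154 -0.0003  0.188 ]
mark [-0.0863 -0.114   0.2183]
lip [-0.116  -0.0014  0.1875]
mark [-0.0875 -0.1153  0.2189]
```

The lip is at about 0.184 and the pointer tip about 0.2145 (ray and bias-corrected network agree). The fingertip corner has only about 5 mm of purchase, so I'll drop, go 12 mm deeper and push again.

Request:
jog_arm(series=[[[-0.13,0.08,-0.75,0,0,0,0],[0,0,-0.75,0,0,0,0],[0.57,-0.36,0,0,0,0,0],[0,0,0,0,0,0,0]]])

```text
clock: 12.9
ee_pos: [0.4841, -0.1377, 0.123]
eef_rot: [2.285, 1.215, 0.335]
contact_force: [-27.8, 27.5, -3.4]
grip_width: -0.0001
grasp_force: 19.1
```

```bash
python3 st.py
```

```text
cab tcp [-0.1202  0.0028  0.123 ] axis [ 0.554 -0.039 -0.831] ty [ 0.832 -0.011  0.555] Fcab [-38.3   8.2  -3.4] q [-0.45 -0.24  2.34 -0.24  0.47  0.33] 12.9
```

Request:
jog_arm(series=[[[-0.63,0.4,0,0,0,0,0],[-0.63,0.4,0,0,0,0,0],[0,0,0,0,0,0,0]]])

```text
clock: 13.15
ee_pos: [0.4698, -0.1279, 0.1372]
eef_rot: [2.252, 1.201, 0.361]
contact_force: [-0.6, -1.0, -0.2]
grip_width: -0.0003
grasp_force: 0.0
```

```bash
python3 look.py 6; python3 st.py
```

```text
tcp [ 0.4698 -0.1279  0.1372] axis [ 0.475 -0.346 -0.809] ty [ 0.676 -0.445  0.587] F [-0.6 -1.  -0.2] q [-0.44 -0.33  2.4  -0.25  0.47  0.34]
side tcp px [273.3 200.3]
cabinet 0.44 [0.5088 0.0138 0.0007] [333.8 289.5]
tab 0.73 [ 0.5574 -0.0079  0.1354] [320.6 248.3]
top tcp px [244.9 188.6]
cabinet 0.87 [ 0.582  -0.2042 -0.0038] [270.6 187.9]
tab 0.42 [ 0.4834 -0.1434  0.1489] [250.7 180.9]
mark 0.64 [ 0.3941 -0.2137 -0.0013] [281.1 242.4]
cab tcp [-0.1341  0.003   0.1392] axis [ 0.589 -0.035 -0.808] ty [ 0.808 -0.009  0.589] Fcab [ 0.4 -0.5  0.3] q [-0.44 -0.33  2.39 -0.25  0.47  0.33] 13.65
```

View pics/top6.png

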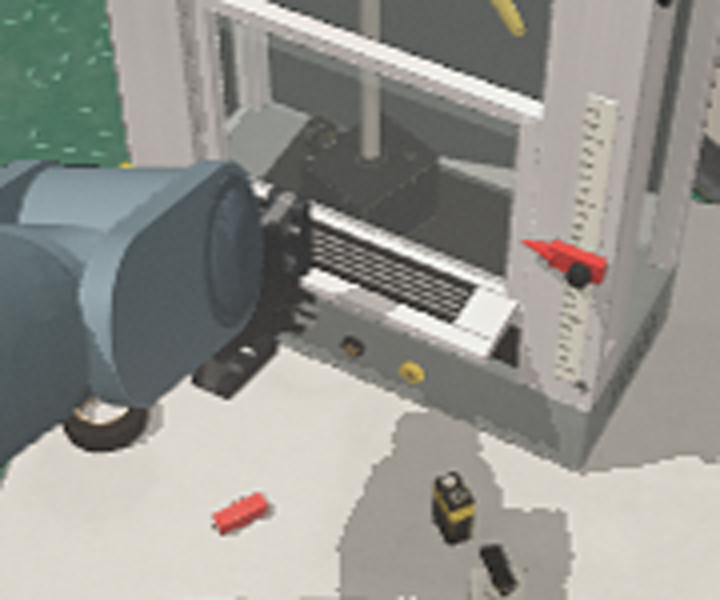

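The press dragged the sash partly down by friction: its corner is now at crop (487,355), lip top about 0.145. The finger had been against the lip's front face. It's clear now, so I'll drop away from the lip, come in well beneath it, and lift again.

Request:
jog_arm(series=[[[-0.2,0.13,-0.5,0,0,0,0],[0,0,-1,0,0,0,0],[0,0,-1,0,0,0,0],[0,0,0,0,0,0,0]]])

```text
clock: 13.98
ee_pos: [0.4649, -0.1257, 0.0839]
eef_rot: [2.258, 1.204, 0.356]
contact_force: [-0.1, 0.7, -0.3]
grip_width: 0.0003
grasp_force: 0.0
```

Request:
jog_arm(series=[[[0.6,-0.39,0,0,0,0,0],[0.6,-0.39,0,0,0,0,0],[0,0,0,0,0,0,0]]])

```text
clock: 14.23
ee_pos: [0.4923, -0.143, 0.0884]
eef_rot: [2.253, 1.2, 0.361]
contact_force: [0.6, 0.4, 0.8]
grip_width: -0.0
grasp_force: 0.1
```

```bash
python3 st.py
```

```text
cab tcp [-0.1105  0.0028  0.0884] axis [ 0.586 -0.035 -0.809] ty [ 0.81  -0.009  0.587] Fcab [0.3 0.6 0.8] q [-0.45 -0.13  2.35 -0.34  0.32  0.43] 14.2333
```

Request:
jog_arm(series=[[[0,0,0.6,0,0,0,0],[0,0,0.6,0,0,0,0]]])

```text
clock: 14.4
ee_pos: [0.4901, -0.1417, 0.1108]
eef_rot: [2.256, 1.203, 0.358]
contact_force: [-1.1, 0.1, -5.4]
grip_width: -0.0001
grasp_force: 1.9
```

Request:
jog_arm(series=[[[0,0,0.6,0,0,0,0],[0,0,0.6,0,0,0,0],[0,0,0.4,0,0,0,0]]])

```text
clock: 14.65
ee_pos: [0.4903, -0.1418, 0.1439]
eef_rot: [2.255, 1.202, 0.359]
contact_force: [-4.3, 1.8, -3.7]
grip_width: -0.0001
grasp_force: 2.8
```

```bash
cat > meas.py <<'E'
from h import *
p=env.snapshot("top"); v=np.load("v.npy")
for k in("lip","mark"):
    for d in env.mark_of(p,k)[:1]: X=w(p,d["position"]);print(k,round(d["conf"],2),(Ro.from_euler('z',-v[2]).as_matrix()@(X-np.r_[v[:2],0])).round(4))
a=cv2.resize(p["image"][140:215,255:345],(720,600),interpolation=2); cv2.imwrite("pics/zoom.png",a[:,:,::-1])
E
python3 meas.py; python3 st.py
```

```text
lip 0.96 [-0.1149 -0.0017  0.1855]
mark 0.68 [-2.06e-01  1.33e-02 -2.00e-04]
cab tcp [-0.1119  0.003   0.1447] axis [ 0.587 -0.035 -0.809] ty [ 0.809 -0.009  0.587] Fcab [-5.5 -0.  -0.3] q [-0.45 -0.27  2.34 -0.24  0.47  0.32] 14.8
```

Request:
jog_arm(series=[[[0,0,0.45,0,0,0,0],[0,0,0.45,0,0,0,0],[0,0,0.4,0,0,0,0],[0,0,0,0,0,0,0]]])

```text
clock: 15.13
ee_pos: [0.4906, -0.1418, 0.1708]
eef_rot: [2.255, 1.202, 0.359]
contact_force: [-11.1, 6.5, 1.5]
grip_width: 0.0
grasp_force: 4.9
```

```bash
python3 meas.py; python3 meas.py; python3 st.py
```

```text
lip 0.73 [-0.1189 -0.0016  0.2148]
mark 0.42 [-0.0804 -0.1157  0.2173]
lip 0.8 [-0.1176 -0.0008  0.215 ]
mark 0.66 [-0.0858 -0.114   0.2204]
cab tcp [-0.1123  0.003   0.1704] axis [ 0.585 -0.035 -0.81 ] ty [ 0.811 -0.009  0.586] Fcab [-12.4  -0.8   1.7] q [-0.45 -0.32  2.32 -0.21  0.54  0.29] 15.4333
```

View pics/zoom.png

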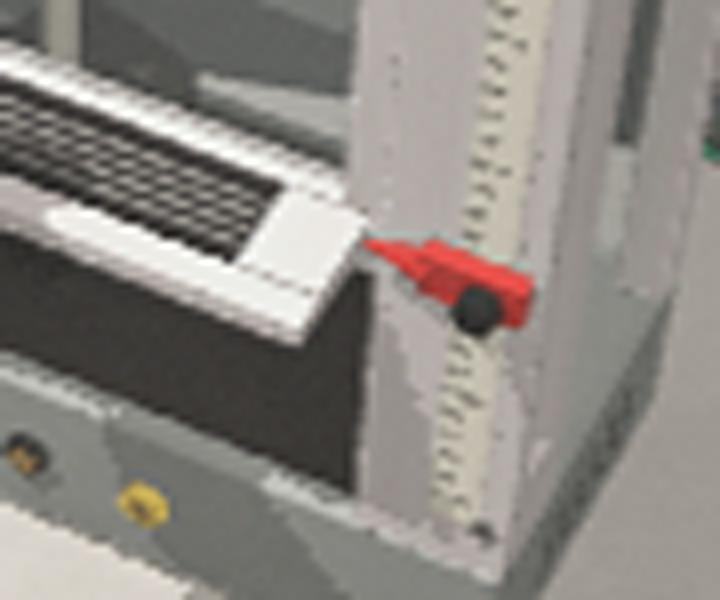

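The lip's right edge runs from (300,325) to (368,222) and the pointer tip is at (363,243). Both this and the network put the lip 2–3 mm low, so I'll lift 2.5 mm, then ease straight down and away.

Request:
jog_arm(series=[[[0,0,0.13,0,0,0,0],[0,0,0,0,0,0,0]]])

```text
clock: 15.6
ee_pos: [0.4908, -0.1418, 0.1728]
eef_rot: [2.254, 1.202, 0.36]
contact_force: [-9.2, 5.3, -0.9]
grip_width: 0.0002
grasp_force: 4.4
```

```bash
python3 meas.py; python3 meas.py; python3 st.py
```

```text
lip 0.62 [-0.1152 -0.0026  0.2164]
mark 0.5 [-0.084 -0.115  0.218]
lip 0.96 [-0.1162 -0.0028  0.2186]
mark 0.42 [-0.0845 -0.1177  0.2187]
cab tcp [-0.1124  0.003   0.1728] axis [ 0.585 -0.035 -0.81 ] ty [ 0.811 -0.009  0.585] Fcab [-11.5  -1.    1. ] q [-0.45 -0.33  2.32 -0.21  0.54  0.28] 15.9
```

Request:
jog_arm(series=[[[-0.63,0.4,-0.35,0,0,0,0],[-0.63,0.4,-0.1,0,0,0,0],[-0.63,0.4,0,0,0,0,0],[-0.63,0.4,0,0,0,0,0],[0,0,0,0,0,0,0]]])

```text
clock: 16.32
ee_pos: [0.4417, -0.1101, 0.1662]
eef_rot: [2.247, 1.199, 0.366]
contact_force: [0.3, -0.2, -0.4]
grip_width: 0.0003
grasp_force: 0.0
```

```bash
python3 look.py 7; python3 meas.py; python3 st.py
```

```text
tcp [ 0.4417 -0.1101  0.1662] axis [ 0.48  -0.348 -0.806] ty [ 0.673 -0.443  0.592] F [ 0.3 -0.2 -0.4] q [-0.43 -0.51  2.46 -0.22  0.58  0.31]
side tcp px [288.3 181.9]
cabinet 0.36 [ 0.5051  0.0133 -0.001 ] [334.  288.7]
top tcp px [237.7 190.4]
cabinet 0.91 [ 0.5781 -0.2029 -0.0028] [270.3 188.7]
mark 0.44 [ 0.4503 -0.2537  0.2168] [298.5 169.6]
lip 0.84 [-0.1178  0.0003  0.2193]
mark 0.5 [-0.0859 -0.111   0.2183]
cab tcp [-0.1702  0.0027  0.1646] axis [ 0.588 -0.035 -0.808] ty [ 0.808 -0.009  0.589] Fcab [-0.1  0.4  0.2] q [-0.43 -0.51  2.45 -0.22  0.58  0.31] 16.9667
```

View pics/zoom.png

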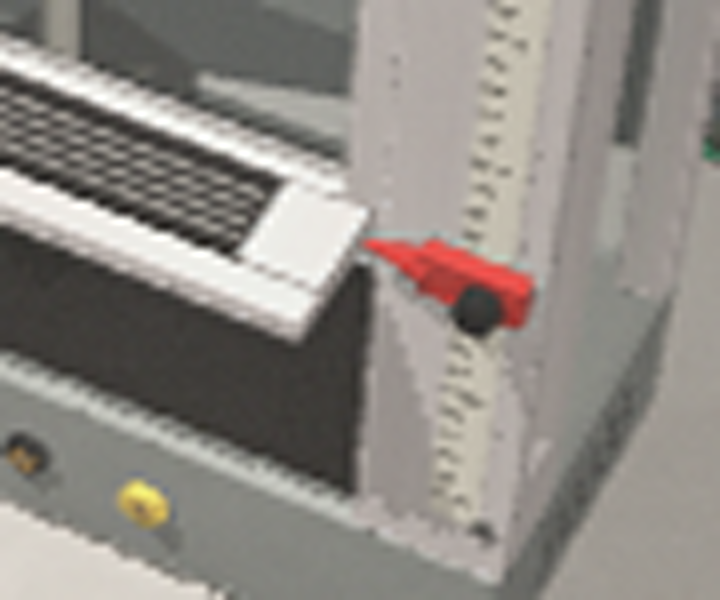

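The lip's end edge, (303,320) to (371,212), stayed level with the pointer tip at (363,243). The fingers are clear and nothing has touched the drawn bolt since. Handing in.

```bash
python3 -c "
from station import env
print(env.hand_in())"
```

```text
the job is handed in; nothing more can be done
None
```

I handed the job in at about 17 s: the bolt is drawn to its stop and the lip's top is level with the red pointer's tip to about 1–2 mm by camera. On the way up my fingers dragged the sash partly down once, pressing the lip's front at about 38 N, and I raised it again; the arm ended clear and the small things were not touched.

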